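Rub down the inlay strip and snap the cover onto the case

ROBOT

A 7-joint arm with a two-finger parallel gripper is mounted at the origin on the work surface. World frame = base frame: x ahead of the robot, y to its left, z up, the work surface at z = 0. Lengths are in m, angles in rad, forces in N, time in s.
With the tool pointing down it reaches from about 0.425 to 0.825 m from the base axis. Payload 3.6 kg.
Tool frame: the origin (TCP) lies at the centre of the arm's flange, where the gripper is bolted on; the fingertips stand 173 mm ahead of it and the grasp point (between the pads) lies ahead of it (grip_point_offset is the z of the grasp point in the tool frame, in m); z points along the fingers, y is the direction in which the jaws open and shut (so a half turn about z gives the same grasp; the last joint's range is limited). The gripper opens to 85 mm and grips with 20 to 120 N. Pads are 22 mm wide; open, the fingers measure 114 mm over their backs; the gripper's body (76 mm by 85 mm) begins 54 mm behind the grasp point. The pads swing forward as they close: fully open they stand 13 mm farther back than shut.
Start: joints at [1.31, 0.615, -0.013, 1.423, 0.008, 1.103, -0.04], TCP at [0.151, -0.632, 0.405] pointing down, gripper open.
Joint ranges: [-3.12, 3.12], [-0.3, 2.06], [-1.34, 1.32], [0.26, 2.42], [-1.36, 4.5], [0.01, 1.98], [-2.84, 2.84]. Speed limits (rad/s): [2.79, 2.79, 3.14, 3.14, 3.14, 3.14, 3.14].

INTERFACE

Orientations are given as a unit quaternion [w, x, y, z].
In Python, from bench import * gives the robot as it stands.
- The arm moves only by the tool servo_tool, never from a script. Its argument "steps" is a list of rows, each a list of 4 numbers: the shift along the tool's x, y, z in mm, then the turn about the tool's z in rad. In form: [[dx, dy, dz, turn], ...]. A call has 1 to 20 rows; each row shifts and turns the commanded pose from where the row before left it, along the tool's axes as they then stand; what a row does not reach is not made up. A row lasts 1/8 s, in which the tool goes at most 62.5 mm and 10.7 degrees, less where a joint would pass 70% of its speed; a pose out of reach is approached as far as the arm can. A call is refused whole if a number of a shift passes 62.5 or a number of a turn 0.188, either way. A call with a gripper value outside its range is refused whole. "claw" is the finger opening in mm, from 0 to 85.4, set as the call begins (left out, the last holds). The fingers move at their own pace and stop on an object; "newtons" is the grip in N (left out, the last holds). Time passes only in rows, so rows that do not move let the fingers close. It gives the time, the measured TCP pose, the force and the opening at its end, in the units of the state.
- sense(): the state, without advancing time (a new reading comes with each control period).
- capture(name): name is "scene" or "top"; returns (picture, depth): 384x512x3 uint8, red, green, blue; 384x512 float32, m along the optical axis (not along the pixel's ray), 0 where there is no reading.
- camera_info(name): a dict with "fx", "fy", "cx", "cy" (pixels), "eye" and "rotation" of the camera in the world. Camera axes: x right, y down, z forward; pixel columns grow to the right and rows downward; lengths in m; the calibration is good to about 2 mm. A picture is of the moment at which its call begins. camera_info takes no time and is no camera call.
- sign_off(): hands the job in, once; it reports no verdict.
The state is a dict: "time_s": time; "joint_pos": joint angles; "qd": joint speeds; "joint_efforts": joint torques, N m; "tcp_pos": TCP position; "tcp_rot": TCP orientation; "wrist_force": force on the tool from outside, world axes, zero at the start; "moment": the same for the moment, N m; "width": opening from 0.0 (shut) to 1.0 (fully open).
Only numpy, scipy, OpenCV 4.12 (cv2) and the standard library are available. Lean on these libraries where they do the work, as an engineer would, in place of code of your own. Each camera call takes 0.05 s, during which the arm holds its last target.

TASK

Take the felt-soled rubbing block by its handle and rub it with light, steady pressure along the whole pale inlay strip of the walnut case, lengthwise from the red-dot end to the plain end. Then, using only the block's felt, press the brass cover straight down without forcing it until it suddenly gives and snaps flush onto the case, and finish like that: still gripping the block and still pressing it firmly on the cover, not touching the case. Leave everything else on the bench undisturbed.

Things in the scene. Friction and masses are not known exactly. Their poses are not given: they have to be found in the camera images.
- case: walnut case fixed on a 3 mm green mat, either left or right; 140 mm along its x, 170 mm along its y, 45 mm high (top about 48 mm above the bench). Origin under its centre, z up; its x points roughly away from the robot, y to the robot's left, turned by up to 0.3 rad. The pale strip is on the near part of its top, the brass cover behind it (strip centre at x -50 mm, cover centre at x +20 mm, both at y 0)
- strip_start (a point): middle of the red-dot end of the pale strip, on its upper face. The strip is fixed, 20 mm wide, 150 mm long along the case's y, standing 3 mm above the case's top; a 14 mm red dot on the case top between this end and the cover marks it
- strip_mid (a point): centre of the strip's upper face, axes as the case's
- strip_end (a point): middle of the plain end of the pale strip, on its upper face
- cover_seat (a point): point on the case's top, 45 mm above its underside, where the centre of the cover's plate underside lies when the cover is snapped home; axes as the case's. A socket lies below it
- cover: square brass cover with a black face, plate 64 x 64 x 6 mm, loose. Its plug already stands in the socket; it rests on two hidden spring catches with its plate about 9 mm above the case's top. Origin at the centre of the plate's underside, z up; upper face 6 mm above it. Pushed down, the resistance grows to about 9 to 12 N in the first 2 to 3 mm, then drops suddenly and the plate lands flat on the case's top. Press near its middle
- block: rubbing block standing on the mat, 72 mm tall. Origin under its centre, on the underside of the felt sole when relaxed; z up, x along its length. From below: grey felt sole 70 x 36 x 10 mm; 12 mm gap with two brass pins; beech plate 74 x 40 mm from 22 to 34 mm; beech handle 60 mm long (x), 24 mm thick (y), from 34 to 72 mm above the origin. About 0.26 kg. The felt is smooth (friction about 0.35)
- block_handle (a point): on the block's axis in the handle, 62 mm above the block's origin, 10 mm below the handle's top; axes as the block's
- sole_face (a point): centre of the underside of the felt sole; moves with the sole
- sole (a joint): how far the sprung sole is pushed up into the block, 0 (relaxed) to 0.012 m (hard stop); it pushes with about 3 N plus 1.2 N per mm
- jar: amber glass jar with a steel lid, 36 mm across, 50 mm tall, standing on the mat between case and block; origin under its centre
- offcut: dark wood offcut 70 x 22 x 16 mm lying on the mat between case and block; origin under its centre
- glue: white glue bottle with a red cap, 48 mm across, 130 mm tall, on the far part of the mat; origin under its centre
- redcan: red can 68 mm across, 100 mm tall, on the far right of the mat; origin under its centre
- plainblock: plain cork block 90 x 45 x 30 mm without handle (not the rubbing block), left side of the mat; origin under its centre
- screwdriver: screwdriver lying on the far part of the mat; origin under its middle
- brush: brush lying on the bench right of the mat; origin under its middle
There are look-alikes about, which are no part of the job. Leave any blue or orange look-alike of the block alone.

How it is judged:
By the outcome, as a careful person would: the job done as asked, in the order asked, and still so for the second after the job is handed in, while the arm keeps its last pose, push and grip.
It also fails if it takes over 54 s, if anything falls off the work surface, if the arm or the gripper's body presses on something with over 40 N, if the wrist force passes 120 N, or if a joint passes its speed limit or range.

## Working session

There is one attempt and no reset: what is moved stays moved. The work goes in short steps, Python scripts to look and compute and a tool call to move; the robot and the scene stay as the last step left them, time stands still between calls to the robot, and variables do not carry over. Pictures are saved under pics/ and viewed, and the job is handed in when it is done.

Besides the shell and the picture viewer there is one more tool, called after ">>>" as a command line: name --pt "numbers of a row" for each row, then --argument value for the rest. servo_tool: Moves the arm, as the interface text tells. Its arguments: {"type":"object","properties":{"steps":{"type":"array"},"claw":{"type":"number"},"newtons":{"type":"number"}},"required":["steps"]}

```bash
ls; mkdir -p pics; python3 - <<'E'
from bench import *
import cv2,numpy as np
print(sense())
for n in("scene","top"):
    p,d=capture(n); np.savez(f"{n}0.npz",p=p,d=d); cv2.imwrite(f"pics/{n}0.png",p[:,:,::-1]); print(n,camera_info(n),d.min(),d.max())
E
```

```text
pics
{'time_s': 0.0, 'joint_pos': array([ 1.30952419,  0.61593099, -0.01262264,  1.42492639,  0.00809957,
        1.10335673, -0.04041534]), 'qd': array([-0.0007772 ,  0.00070545, -0.00056131, -0.00061646,  0.00052677,
       -0.00163646, -0.00036133]), 'joint_efforts': array([ 4.42487162e-04, -4.69214952e+01,  2.59391433e-01, -1.71033776e+01,
        9.98060976e-03,  9.75948205e-03, -9.96252083e-06]), 'tcp_pos': array([ 0.15114783, -0.63185448,  0.40352078]), 'tcp_rot': array([-1.27479526e-03,  9.93114045e-01,  1.17144531e-01, -1.66973362e-04]), 'wrist_force': array([0.01987063, 0.74233213, 0.36510872]), 'moment': array([ 0.05289865,  0.06412121, -0.01134728]), 'width': 1.0014652452827026}
scene {'fx': 356.46564906724177, 'fy': 356.46564906724177, 'cx': 261.8610919373736, 'cy': 193.07965686684153, 'eye': array([ 1.07276532, -0.70663616,  0.66346909]), 'rotation': array([-0.42468007,  0.84924768,  0.2750469 , -0.15091195])} 0.0 3.5106182
top {'fx': 470.14347022849387, 'fy': 470.14347022849387, 'cx': 255.1945747233906, 'cy': 193.87017302698027, 'eye': array([ 0.40569565, -0.04427774,  1.7590683 ]), 'rotation': array([-0.03235764,  0.70638053, -0.70568643,  0.04456675])} 0.0 2.6758728
```

View pics/top0.png

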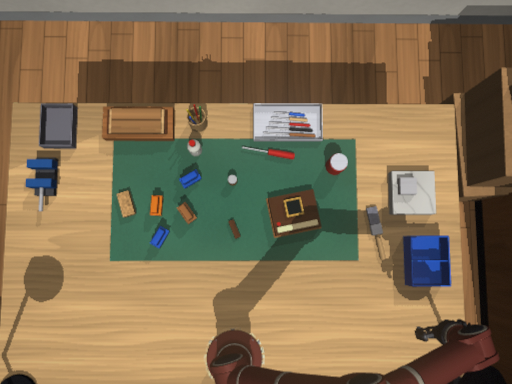

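View pics/scene0.png

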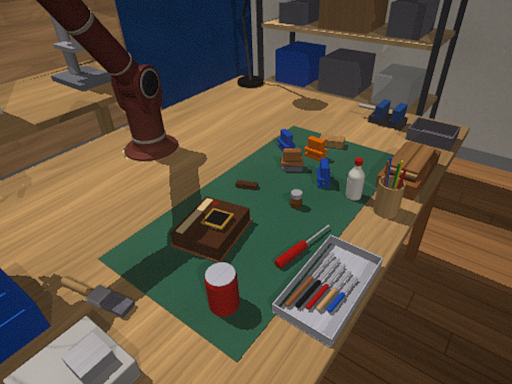

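```bash
cat > h.py <<'E'
import numpy as np,cv2
from bench import camera_info
from scipy.spatial.transform import Rotation as R
def cam(n):
    c=camera_info(n); q=c['rotation']; return c,R.from_quat([q[1],q[2],q[3],q[0]]).as_matrix()
def unp(n,u,v,z):
    c,M=cam(n); return np.stack([(u-c['cx'])/c['fx']*z,(v-c['cy'])/c['fy']*z,z],-1)@M.T+c['eye']
def cloud(n,d):
    v,u=np.mgrid[:384,:512].astype(float); return unp(n,u,v,d)
def proj(n,P):
    c,M=cam(n); q=(np.asarray(P)-c['eye'])@M; return np.stack([q[...,0]/q[...,2]*c['fx']+c['cx'],q[...,1]/q[...,2]*c['fy']+c['cy']],-1)
E
python3 - <<'E'
from h import *
for n in("top","scene"): print(proj(n,[0,0,0]))
a=np.load("top0.npz");P=cloud("top",a['d'])
for u,v in [(294,207),(187,212),(300,226),(160,230),(232,180),(235,228),(280,240),(140,150)]: print(u,v,P[v,u].round(4))
t=a['p'][165:255,140:330]; cv2.imwrite("pics/t1.png",cv2.resize(t[:,:,::-1],None,fx=4,fy=4,interpolation=cv2.INTER_CUBIC))
s=np.load("scene0.npz")['p'][120:260,160:360]; cv2.imwrite("pics/s1.png",cv2.resize(s[:,:,::-1],None,fx=4,fy=4,interpolation=cv2.INTER_CUBIC))
E
```

```text
[234.57690967 357.87433327]
[151.10791068 147.60699523]
294 207 [ 0.5436 -0.2144  0.0619]
187 212 [0.524  0.1708 0.0743]
300 226 [ 0.4751 -0.2363  0.054 ]
160 230 [0.4595 0.2649 0.0794]
232 180 [0.643  0.0111 0.0533]
235 228 [0.4687 0.     0.0264]
280 240 [ 0.4251 -0.1668  0.0057]
140 150 [0.7623 0.3595 0.0093]
```

View pics/t1.png

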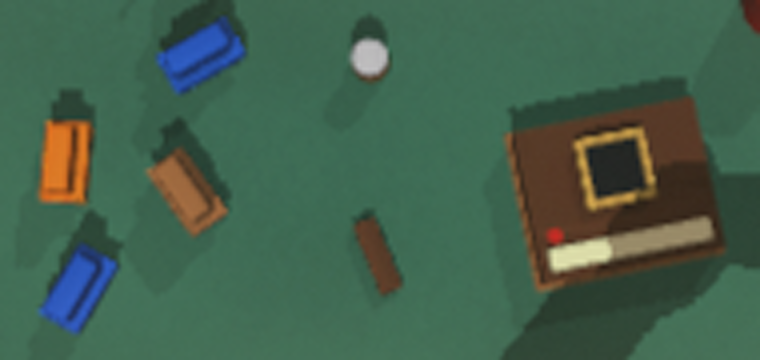

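View pics/s1.png

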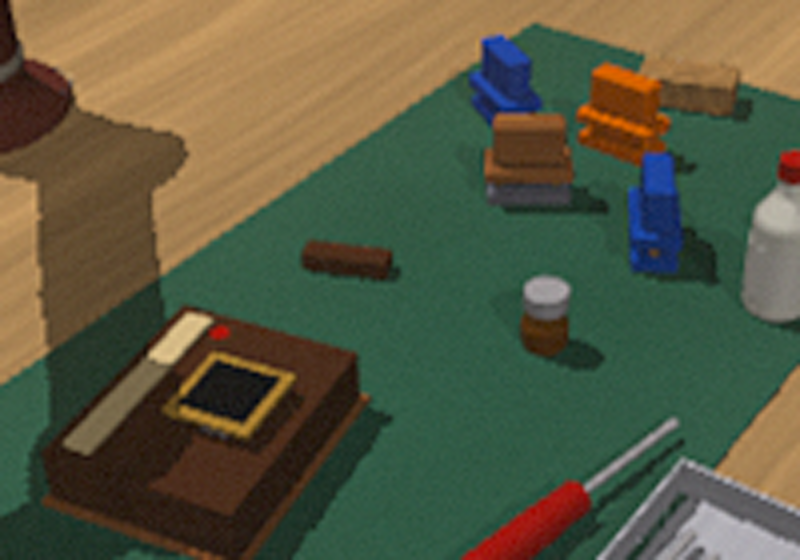

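```bash
cat >> h.py <<'E'
from scipy.optimize import minimize
def box(lx,ly,z0,z1,cx=0,cy=0):
    return np.array([[cx+sx*lx/2,cy+sy*ly/2,z] for sx in(-1,1) for sy in(-1,1) for z in(z0,z1)])
def w(p,B):
    c,s=np.cos(p[2]),np.sin(p[2]); return np.c_[p[0]+c*B[:,0]-s*B[:,1],p[1]+s*B[:,0]+c*B[:,1],B[:,2]]
def sil(n,p,boxes,S=8):
    m=np.zeros((384*S,512*S),np.uint8)
    for B in boxes:
        q=((proj(n,w(p,B))+.5)*S-.5)
        cv2.fillConvexPoly(m,cv2.convexHull(np.round(q).astype(np.int32)),255)
    return cv2.resize(m,(512,384),interpolation=cv2.INTER_AREA)/255.
def fit(p0,terms):
    # terms: (cam,mask,boxes)
    def c(x):
        p=[x[0]/100,x[1]/100,x[2]/10]
        return sum(np.abs(sil(n,p,b)-m).sum()/m.sum() for n,m,b in terms)
    r=minimize(c,[p0[0]*100,p0[1]*100,p0[2]*10],method='Nelder-Mead',options=dict(initial_simplex=np.array([p0]*4)*[100,100,10]+np.array([[0,0,0],[1,0,0],[0,1,0],[0,0,1.]]),maxiter=120,xatol=.005,fatol=1e-4))
    return [r.x[0]/100,r.x[1]/100,r.x[2]/10],r.fun
E
cat > fit0.py <<'E'
from h import *
ims={n:np.load(n+"0.npz")['p'] for n in("top","scene")}
def comp(m,u,v):
    l=cv2.connectedComponents(m.astype(np.uint8),connectivity=4)[1]; return (l==l[v,u]).astype(float)
M={}
hsv={n:cv2.cvtColor(ims[n],cv2.COLOR_RGB2HSV).astype(int) for n in ims}
f={n:ims[n].astype(int) for n in ims}
beech={n:(f[n][...,0]>f[n][...,1]*1.15) for n in ims}
roi=lambda n,u0,u1,v0,v1:np.pad(np.ones((v1-v0,u1-u0),bool),((v0,384-v1),(u0,512-u1)))
mb_t=comp(beech["top"]&roi("t",170,205,195,228),187,212)
mb_s=comp(beech["scene"]&roi("s",275,310,140,175),291,160)
bb=[box(.074,.040,.025,.037),box(.060,.024,.037,.075)]
print("block masks",mb_t.sum(),mb_s.sum())
for t in ([("top",mb_t,bb)],[("scene",mb_s,bb)],[("top",mb_t,bb),("scene",mb_s,bb)]): print("block",fit([.524,.1708,1.0-3.14159*0+.0],t), fit([.524,.1708,-.9],t)) if 0 else print("block",[ (np.round(r[0],4),round(r[1],3)) for r in (fit([.52,.168,y],t) for y in(.6,1.0))])
cm=[box(.14,.17,.003,.048),box(.064,.064,.057,.063,.02),box(.02,.15,.048,.051,-.05)]
def ng(n): return (f[n][...,0]>f[n][...,1]*1.0)
mc_t=comp(ng("top")&roi("t",262,325,185,240),300,200)
mc_s=comp(ng("scene")&roi("s",168,255,190,262),200,240)
mc_t=cv2.morphologyEx(mc_t,cv2.MORPH_CLOSE,np.ones((9,9)));mc_s=cv2.morphologyEx(mc_s,cv2.MORPH_CLOSE,np.ones((9,9)))
def strip(n,u,v): return f[n]
for n,m in(("ct",mc_t),("cs",mc_s),("bt",mb_t),("bs",mb_s)): 
    ys,xs=np.nonzero(m);print(n,xs.min(),xs.max(),ys.min(),ys.max(),m.sum())
for t in ([("top",mc_t,cm)],[("scene",mc_s,cm)],[("top",mc_t,cm),("scene",mc_s,cm)]): 
    r=fit([.53,-.214,.17],t);print("case",np.round(r[0],4),round(r[1],3))
# overlays
for n,(u0,u1,v0,v1) in (("top",(140,330,165,255)),("scene",(160,360,120,260))):
    im=cv2.resize(np.ascontiguousarray(ims[n][v0:v1,u0:u1,::-1]),None,fx=4,fy=4,interpolation=cv2.INTER_CUBIC)
    np.save(f"ov_{n}.npy",im)
E
python3 fit0.py
```

```text
block masks 221.0 352.0
block [(array([0.5254, 0.1785, 0.631 ]), np.float64(0.074)), (array([0.5258, 0.1784, 0.6248]), np.float64(0.076))]
block [(array([0.5236, 0.179 , 0.6049]), np.float64(0.057)), (array([0.5234, 0.1786, 0.5868]), np.float64(0.056))]
block [(array([0.5243, 0.178 , 0.6211]), np.float64(0.158)), (array([0.5246, 0.1783, 0.6273]), np.float64(0.157))]
ct 266 320 189 237 1846.0
cs 170 252 196 261 3410.0
bt 177 196 202 223 221.0
bs 281 302 148 166 352.0
case [ 0.5232 -0.2146  0.2086] 0.128
case [ 0.5269 -0.2208  0.2227] 0.048
case [ 0.5254 -0.2169  0.1975] 0.205
```

```bash
cat > fit1.py <<'E'
exec(open("fit0.py").read().split("bb=[")[0])
for n,u,v in(("top",285,227),("top",305,224),("top",295,215),("top",300,232),("top",284,206),("top",293,207),("scene",205,206),("scene",188,223),("scene",215,225)): print(n,u,v,ims[n][v,u],hsv[n][v,u])
rt=roi("t",268,322,190,240);rs=roi("s",168,255,190,262)
for n,r in(("top",rt),("scene",rs)):
    m=r&(hsv[n][...,1]<120)&(f[n][...,0]>f[n][...,1])&(hsv[n][...,2]>75)
    l,lab,st,_=cv2.connectedComponentsWithStats(m.astype(np.uint8),connectivity=4)
    k=1+st[1:,4].argmax();ms=(lab==k).astype(float);print(n,st[k]);M[n+"s"]=ms
    b=r&(hsv[n][...,1]>120)&(hsv[n][...,2]>110)&(hsv[n][...,0]>15)&(hsv[n][...,0]<32)
    l,lab,st,_=cv2.connectedComponentsWithStats(b.astype(np.uint8),connectivity=8)
    k=1+st[1:,4].argmax();mb=(lab==k).astype(np.uint8);print(n,"brass",st[k])
    h=np.zeros_like(mb);cv2.fillConvexPoly(h,cv2.convexHull(cv2.findNonZero(mb)),1);M[n+"c"]=h.astype(float)
sb=[box(.02,.15,.048,.051,-.05)]
cb=[box(.064,.064,.057,.063,.02)]
for nm,ts in (("strip top",[("top",M["tops"],sb)]),("strip sc",[("scene",M["scenes"],sb)]),("cov top",[("top",M["topc"],cb)]),("cov sc",[("scene",M["scenec"],cb)]),("all",[("top",M["tops"],sb),("scene",M["scenes"],sb),("top",M["topc"],cb),("scene",M["scenec"],cb)])):
    r=fit([.525,-.217,.2],ts);p=r[0];c=lambda d:(np.round([p[0]+np.cos(p[2])*d[0]-np.sin(p[2])*d[1],p[1]+np.sin(p[2])*d[0]+np.cos(p[2])*d[1]],4))
    print(nm,np.round(p,4),round(r[1],3),"strip",c((-.05,0)),"cover",c((.02,0)))
p=r[0]
cs=[box(.14,.17,.003,.048),cb[0],sb[0]]
for n,(u0,u1,v0,v1) in (("top",(262,325,183,243)),("scene",(160,260,185,265))):
    k=8
    im=cv2.resize(np.ascontiguousarray(ims[n][v0:v1,u0:u1,::-1]),None,fx=k,fy=k,interpolation=cv2.INTER_NEAREST)
    for B in cs:
        q=((proj(n,w(p,B))-[u0,v0]+.5)*k).round().astype(int)
        for i in range(8):
            for j in range(i):
                if bin(i^j).count("1")==1: cv2.line(im,tuple(map(int,q[i])),tuple(map(int,q[j])),(0,255,0),1)
    cv2.imwrite(f"pics/ov_{n}.png",im)
E
python3 fit1.py
```

```text
top 285 227 [219 219 168] [ 30  59 219]
top 305 224 [153 138 104] [ 21  82 153]
top 295 215 [145 112  55] [ 19 158 145]
top 300 232 [66 59 41] [22 97 66]
top 284 206 [120  92  48] [ 18 153 120]
top 293 207 [37 39 37] [60 13 39]
scene 205 206 [212 187 135] [ 20  93 212]
scene 188 223 [122 108  77] [ 21  94 122]
scene 215 225 [169 126  46] [ 20 186 169]
top [276 219  43  15 228]
top brass [283 197  21  21 144]
scene [176 198  38  36 327]
scene brass [205 208  29  21 157]
strip top [ 0.525  -0.2166  0.2308] 0.48 strip [ 0.4763 -0.2281] cover [ 0.5444 -0.212 ]
strip sc [ 0.5238 -0.2171  0.2015] 0.099 strip [ 0.4749 -0.2271] cover [ 0.5434 -0.2131]
cov top [ 0.5252 -0.2161  0.2183] 0.102 strip [ 0.4764 -0.2269] cover [ 0.5447 -0.2117]
cov sc [ 0.5227 -0.2153  0.1926] 0.111 strip [ 0.4736 -0.2248] cover [ 0.5423 -0.2114]
all [ 0.524  -0.2161  0.2137] 0.843 strip [ 0.4751 -0.2267] cover [ 0.5435 -0.2119]
```

View pics/ov_top.png

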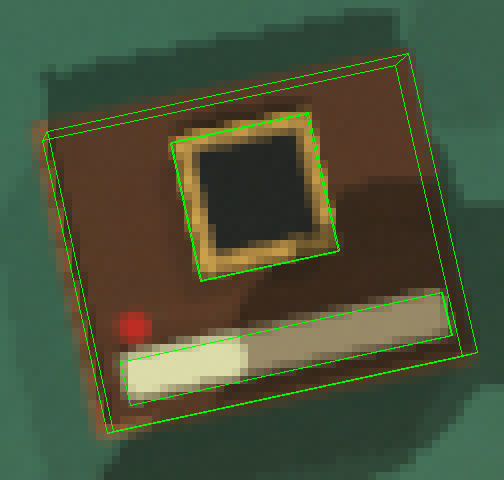

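View pics/ov_scene.png

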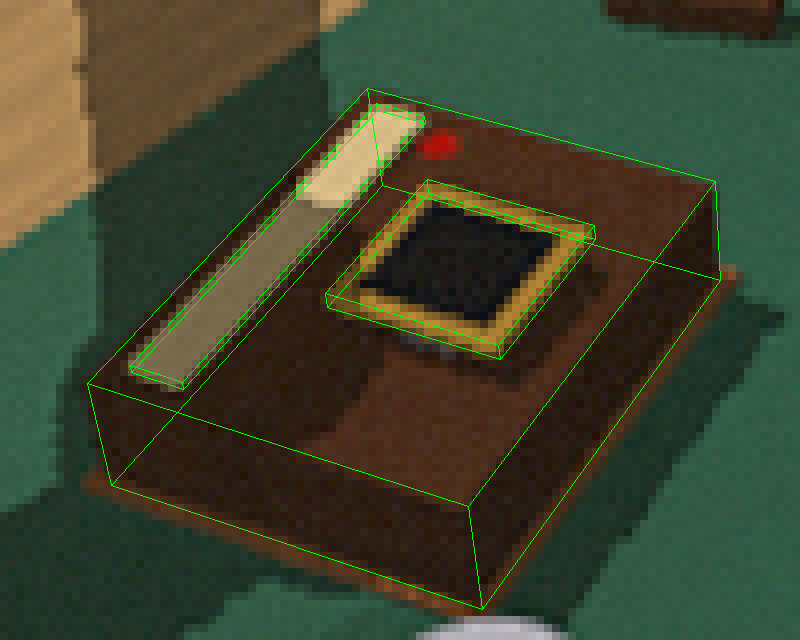

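```bash
cat >> h.py <<'E'
from bench import *
def st():
    s=sense(); q=s['tcp_rot']; Rm=R.from_quat([q[1],q[2],q[3],q[0]]).as_matrix()
    return s,np.array(s['tcp_pos']),Rm
def delta(tx,ty,tz,yaw):
    s,p,Rm=st(); y=np.arctan2(Rm[1,0],Rm[0,0])
    print("t",s['time_s'],"tcp",p.round(4),"yaw",round(y,4),"F",np.round(s['wrist_force'],2),"M",np.round(s['moment'],3),"w",round(s['width'],3),"tilt",np.round(Rm[:,2],4))
    print("tool shift mm now",((np.array([tx,ty,tz])-p)@Rm*1000).round(1),"turn",round(-(yaw-y),3),"shift after turn",((np.array([tx,ty,tz])-p)@(R.from_euler('z',yaw-y).as_matrix()@Rm)*1000).round(1))
E
python3 - <<'E'
from h import *
import bench
print([a for a in dir(bench) if not a.startswith('_')]); print(getattr(bench,'grip_point_offset',None))
delta(.5,-.35,.404,.62)
E
```

```text
['IKError', 'camera_info', 'capture', 'grip_point_offset', 'sense', 'sign_off']
0.1547
t 0.1 tcp [ 0.1512 -0.6319  0.4036] yaw 0.2349 F [1.2  0.51 1.06] M [0.018 0.054 0.032] w 1.0 tilt [-6.0e-04  2.3e-03 -1.0e+00]
tool shift mm now [ 4.049e+02 -1.930e+02  1.000e-01] turn -0.385 shift after turn [ 4.477e+02 -2.670e+01 -3.000e-01]
```

>>> servo_tool --pt "0 0 0 -0.13" --pt "0 0 0 -0.13" --pt "0 0 0 -0.125" --pt "56 -3.5 0 0" --pt "56 -3.5 0 0" --pt "56 -3.5 0 0" --pt "56 -3.5 0 0" --pt "56 -3.5 0 0" --pt "56 -3.5 0 0" --pt "56 -3.5 0 0" --pt "56 -3.5 0 0" --pt "0 0 0 0" --claw 60 --newtons 60

```text
time_s: 1.6
tcp_pos: [0.5041, -0.3433, 0.4041]
tcp_rot: [-0.002, 0.951, 0.31, 0.002]
wrist_force: [-0.7, 0.3, -0.2]
width: 0.7
```

```bash
python3 -c "
from h import *
delta(.5243,.178,.32,.62)"
```

```text
t 1.6 tcp [ 0.5041 -0.3433  0.4041] yaw 0.6313 F [-0.67  0.33 -0.2 ] M [0.002 0.018 0.007] w 0.7 tilt [ 0.0026  0.0048 -1.    ]
tool shift mm now [ 323.6 -408.7   86.7] turn 0.011 shift after turn [ 318.9 -412.3   86.7]
```

>>> servo_tool --pt "0 0 0 0.01" --pt "35.5 -45.8 5 0" --pt "35.5 -45.8 10 0" --pt "35.5 -45.8 10 0" --pt "35.5 -45.8 10 0" --pt "35.5 -45.8 10 0" --pt "35.5 -45.8 10 0" --pt "35.5 -45.8 10 0" --pt "35.5 -45.8 10 0" --pt "35.5 -45.8 10 0" --pt "0 0 0 0"

```text
time_s: 2.98
tcp_pos: [0.5246, 0.1762, 0.319]
tcp_rot: [-0.002, 0.953, 0.304, -0.0]
wrist_force: [-0.1, 0.2, 0.6]
width: 0.704
```

```bash
python3 - <<'E'
from h import *
delta(.5243,.178,.2200,.62)
p,d=capture("scene"); cv2.imwrite("pics/s2.png",cv2.resize(p[60:200,220:400,::-1],None,fx=4,fy=4,interpolation=cv2.INTER_CUBIC))
E
```

```text
t 2.975 tcp [0.5246 0.1762 0.319 ] yaw 0.6169 F [-0.13  0.18  0.63] M [-0.045 -0.036  0.043] w 0.704 tilt [-0.0013  0.0031 -1.    ]
tool shift mm now [ 0.7 -1.4 99.1] turn -0.003 shift after turn [ 0.7 -1.4 99.1]
```

View pics/s2.png

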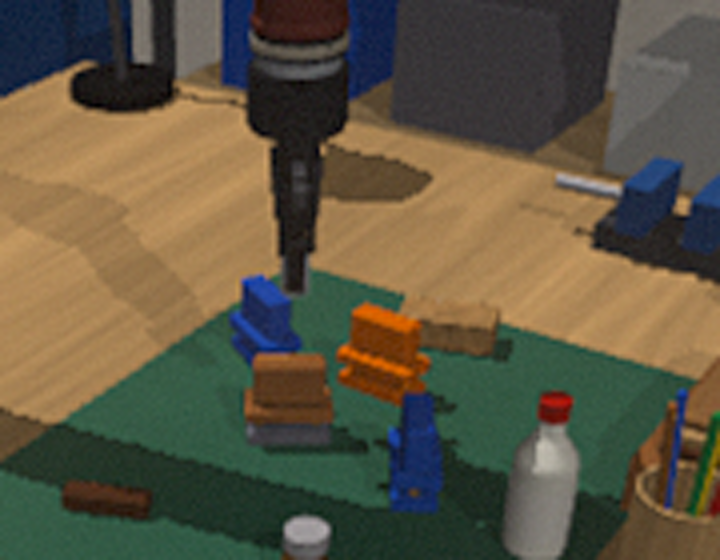

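The picture shows the fingers at about (293,130) in full-frame pixels. They are above the handle at (292,158), edge-on and lined up with it, and the neighbours are clear. I'll descend and grip.

>>> servo_tool --pt "0.7 -1.4 30 0" --pt "0 0 30 0" --pt "0 0 20 0" --pt "0 0 12 0" --pt "0 0 7 0" --pt "0 0 0 0"

```text
time_s: 3.78
tcp_pos: [0.5255, 0.1726, 0.2208]
tcp_rot: [0.0, 0.954, 0.3, 0.0]
wrist_force: [0.3, -0.2, 0.3]
width: 0.698
```

>>> servo_tool --pt "0 0 0 0" --pt "0 0 0 0" --pt "0 0 0 0" --pt "0 0 0 0" --pt "0 0 0 0" --pt "0 0 0 0" --claw 0 --newtons 70

```text
time_s: 4.53
tcp_pos: [0.5254, 0.1736, 0.221]
tcp_rot: [-0.0, 0.954, 0.3, 0.001]
wrist_force: [-0.4, 1.4, 2.3]
width: 0.269
```

```bash
python3 - <<'E'
from h import *
delta(.5243,.178,.3200,.62)
E
```

```text
t 4.525 tcp [0.5254 0.1736 0.221 ] yaw 0.6101 F [-0.43  1.39  2.35] M [ 0.235 -0.065  0.005] w 0.269 tilt [ 9.e-04  7.e-04 -1.e+00]
tool shift mm now [  1.7  -4.2 -99. ] turn -0.01 shift after turn [  1.8  -4.2 -99. ]
```

>>> servo_tool --pt "0 0 -6 0" --pt "0 0 -20 0" --pt "0 0 -40 0" --pt "0 0 -40 0" --pt "0 0 -30 0" --pt "0 0 0 0" --pt "0 0 0 0"

```text
time_s: 5.4
tcp_pos: [0.5244, 0.1727, 0.3551]
tcp_rot: [0.0, 0.954, 0.3, -0.002]
wrist_force: [-0.2, -1.2, -3.0]
width: 0.268
```

```bash
python3 - <<'E'
from h import *
delta(.475,-.227,.35,1.776)
for n in("top","scene"):
    p,d=capture(n); np.savez(n+"3.npz",p=p,d=d)
    s=p[80:200,200:400] if n=="scene" else p[160:280,120:320]
    cv2.imwrite(f"pics/{n}3.png",cv2.resize(s[:,:,::-1],None,fx=4,fy=4,interpolation=cv2.INTER_CUBIC))
E
```

```text
t 5.4 tcp [0.5244 0.1727 0.3551] yaw 0.6095 F [-0.2  -1.18 -3.04] M [-0.044  0.078  0.037] w 0.268 tilt [-0.0038 -0.0017 -1.    ]
tool shift mm now [-269.3  299.4    6. ] turn -1.166 shift after turn [-381.2 -129.8    6.7]
```

View pics/scene3.png

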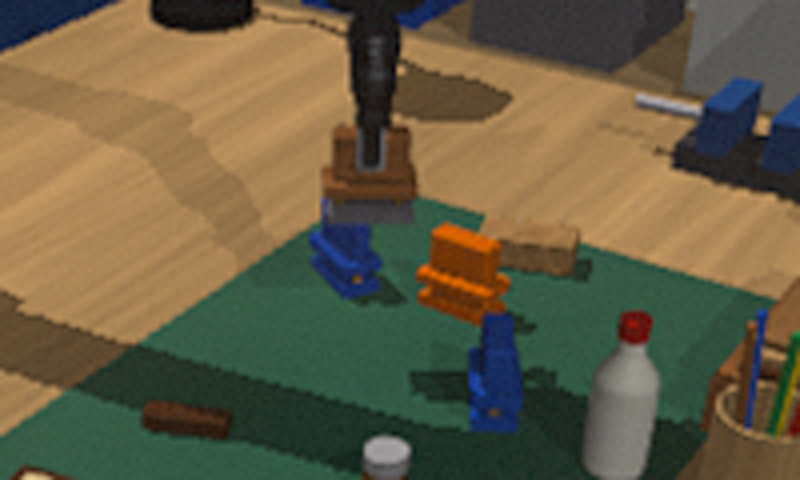

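View pics/top3.png

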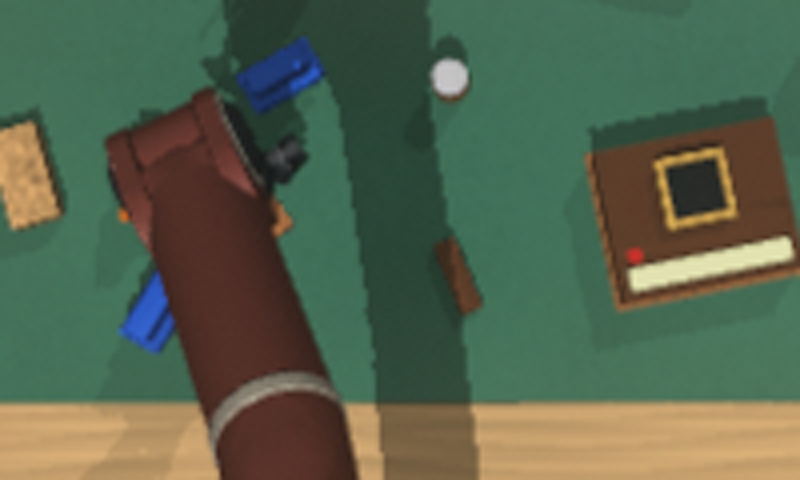

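```bash
cat > fit3.py <<'E'
from h import *
ims={n:np.load(n+"3.npz")['p'] for n in("top","scene")}
hsv={n:cv2.cvtColor(ims[n],cv2.COLOR_RGB2HSV).astype(int) for n in ims}
f={n:ims[n].astype(int) for n in ims}
def roi(u0,u1,v0,v1):
    m=np.zeros((384,512),bool);m[v0:v1,u0:u1]=1;return m
def big(m):
    l,lab,s,_=cv2.connectedComponentsWithStats(m.astype(np.uint8),connectivity=4);k=1+s[1:,4].argmax();return lab==k
n="top";r=roi(264,328,185,242)
brown=(f[n][...,0]>f[n][...,1]*1.03)
M={}
mc=cv2.morphologyEx((r&brown).astype(np.uint8),cv2.MORPH_CLOSE,np.ones((9,9)));mc=big(mc).astype(float)
ms=big(r&(hsv[n][...,1]<110)&(hsv[n][...,2]>140)).astype(float)
b=big(r&(hsv[n][...,1]>120)&(hsv[n][...,2]>110)&(hsv[n][...,0]>15)&(hsv[n][...,0]<32))
h=np.zeros((384,512),np.uint8);cv2.fillConvexPoly(h,cv2.convexHull(cv2.findNonZero(b.astype(np.uint8))),1);h=h.astype(float)
print(mc.sum(),ms.sum(),h.sum())
sb=[box(.02,.15,.048,.051,-.05)];cb=[box(.064,.064,.057,.063,.02)];cs=[box(.14,.17,.003,.048)]+sb+cb
n="scene";r=roi(160,262,185,265)
ss=big(r&(hsv[n][...,1]<120)&(f[n][...,0]>f[n][...,1])&(hsv[n][...,2]>100)).astype(float)
T=dict(case=[("top",mc,cs)],strip=[("top",ms,sb)],cov=[("top",h,cb)],sstrip=[("scene",ss,sb)],alltop=[("top",mc,cs),("top",ms,sb),("top",h,cb)])
for k in T:
    q=fit([.525,-.217,.2],T[k]);p=q[0];c=lambda d:(np.round([p[0]+np.cos(p[2])*d[0]-np.sin(p[2])*d[1],p[1]+np.sin(p[2])*d[0]+np.cos(p[2])*d[1]],4))
    print(k,np.round(p,4),round(q[1],3),"strip",c((-.05,0)),"cover",c((.02,0)))
# red dot
rd=(hsv["top"][...,1]>170)&(hsv["top"][...,2]>120)&((hsv["top"][...,0]<6)|(hsv["top"][...,0]>174))&roi(264,328,185,242)
v,u=np.nonzero(rd);print("dot",u.mean(),v.mean(),proj("top",w(p,np.array([[-.03,.07,.048]]))))
# block in hand
dz=.134;bl=[box(.074,.040,.025+dz,.037+dz),box(.06,.024,.037+dz,.075+dz)]
m=(roi(278,308,108,131)&(f[n][...,0]>f[n][...,1]*1.15)&(hsv[n][...,1]>90))
m=big(cv2.morphologyEx(m.astype(np.uint8),cv2.MORPH_CLOSE,np.ones((3,11)))).astype(float)
vs,us=np.nonzero(m);print("blk",us.min(),us.max(),vs.min(),vs.max(),m.sum())
q=fit([.525,.175,.62],[("scene",m,bl)]);print("block hand",np.round(q[0],4),q[1])
k=10;u0,v0=270,100
im=cv2.resize(np.ascontiguousarray(ims[n][v0:v0+45,u0:u0+50,::-1]),None,fx=k,fy=k,interpolation=cv2.INTER_NEAREST)
for B in bl+[box(.07,.036,.003+dz,.013+dz)]:
    Q=((proj(n,w(q[0],B))-[u0,v0]+.5)*k).round().astype(int)
    for i in range(8):
        for j in range(i):
            if bin(i^j).count("1")==1: cv2.line(im,tuple(map(int,Q[i])),tuple(map(int,Q[j])),(0,255,0),1)
cv2.imwrite("pics/ovb.png",im)
E
python3 fit3.py
```

```text
1828.0 250.0 361.0
case [ 0.5236 -0.214   0.204 ] 0.13 strip [ 0.4747 -0.2241] cover [ 0.5432 -0.21  ]
strip [ 0.5253 -0.2167  0.2087] 0.101 strip [ 0.4764 -0.227 ] cover [ 0.5449 -0.2125]
cov [ 0.5252 -0.2164  0.2157] 0.114 strip [ 0.4763 -0.2271] cover [ 0.5447 -0.2121]
sstrip [ 0.5235 -0.217   0.1961] 0.085 strip [ 0.4745 -0.2268] cover [ 0.5431 -0.2131]
alltop [ 0.5254 -0.2155  0.2074] 0.357 strip [ 0.4764 -0.2258] cover [ 0.5449 -0.2114]
dot 278.2857142857143 223.5 [[276.99692421 224.26845952]]
blk 278 307 108 130 670.0
block hand [0.5208 0.1784 0.9052] 0.3540122914837577
```

View pics/ovb.png

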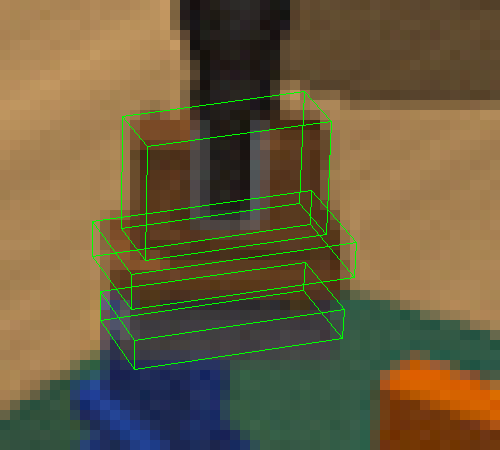

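>>> servo_tool --pt "0 0 0 -0.166" --pt "0 0 0 -0.167" --pt "0 0 0 -0.167" --pt "0 0 0 -0.166" --pt "0 0 0 -0.167" --pt "0 0 0 -0.167" --pt "0 0 0 -0.166" --pt "0 0 0 0"

```text
time_s: 6.5
tcp_pos: [0.5251, 0.1728, 0.3552]
tcp_rot: [-0.001, 0.632, 0.775, -0.001]
wrist_force: [-0.3, 0.4, -2.2]
width: 0.265
```

```bash
python3 - <<'E'
from h import *
delta(.4621,-.1621,.33,1.776)
E
```

```text
t 6.5 tcp [0.5251 0.1728 0.3552] yaw 1.7736 F [-0.26  0.43 -2.23] M [-0.025  0.029  0.016] w 0.265 tilt [-3.2e-03 -5.0e-04 -1.0e+00]
tool shift mm now [-315.3 -129.1   25.6] turn -0.002 shift after turn [-315.  -129.8   25.6]
```

>>> servo_tool --pt "-30 -12 0 0" --pt "-52.5 -21.6 3 0" --pt "-52.5 -21.6 5 0" --pt "-52.5 -21.6 5 0" --pt "-52.5 -21.6 6 0" --pt "-52.5 -21.6 6 0" --pt "-22.5 -9.8 0 0" --pt "0 0 0 0" --pt "0 0 0 0"

```text
time_s: 7.62
tcp_pos: [0.4625, -0.1602, 0.3316]
tcp_rot: [-0.0, 0.631, 0.776, 0.001]
wrist_force: [0.1, -0.3, -2.8]
width: 0.267
```

```bash
python3 - <<'E'
from h import *
delta(.4621,-.1621,.269,1.776)
for n in("top","scene"):
    p,d=capture(n); np.savez(n+"4.npz",p=p,d=d)
    s=p[160:270,140:300] if n=="scene" else p[160:280,200:360]
    cv2.imwrite(f"pics/{n}4.png",cv2.resize(s[:,:,::-1],None,fx=4,fy=4,interpolation=cv2.INTER_CUBIC))
E
```

```text
t 7.625 tcp [ 0.4625 -0.1602  0.3316] yaw 1.7762 F [ 0.06 -0.31 -2.77] M [ 0.072 -0.049  0.001] w 0.267 tilt [ 2.0e-04  1.4e-03 -1.0e+00]
tool shift mm now [-1.8 -0.8 62.6] turn 0.0 shift after turn [-1.8 -0.8 62.6]
```

View pics/scene4.png

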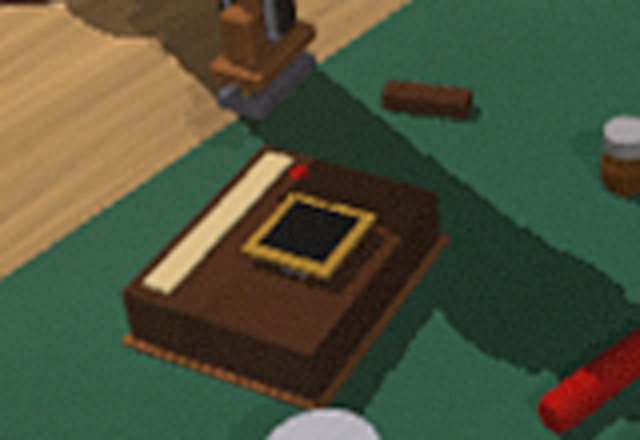

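The block is at (205,180) in full-frame pixels, above the red-dot end and parallel to the strip. I'll descend until I feel contact.

>>> servo_tool --pt "-1.8 -0.8 15 0" --pt "0 0 20 0" --pt "0 0 15 0" --pt "0 0 6 0" --pt "0 0 0 0" --pt "0 0 0 0"

```text
time_s: 8.48
tcp_pos: [0.4622, -0.1634, 0.2762]
tcp_rot: [0.001, 0.631, 0.776, 0.0]
wrist_force: [-0.4, -0.7, -2.6]
width: 0.268
```

```bash
python3 - <<'E'
from h import *
delta(.4621,-.1621,.269,1.776)
for n in("top","scene"):
    p,d=capture(n)
    s=p[160:270,140:300] if n=="scene" else p[160:280,200:360]
    cv2.imwrite(f"pics/{n}5.png",cv2.resize(s[:,:,::-1],None,fx=5,fy=5,interpolation=cv2.INTER_CUBIC))
delta(.4621,-.1621,.269,1.776)
E
```

```text
t 8.475 tcp [ 0.4622 -0.1634  0.2762] yaw 1.7759 F [-0.38 -0.71 -2.64] M [0.005 0.004 0.016] w 0.268 tilt [ 1.2e-03 -2.0e-04 -1.0e+00]
tool shift mm now [1.3 0.2 7.2] turn -0.0 shift after turn [1.3 0.2 7.2]
t 8.575 tcp [ 0.4621 -0.1635  0.2763] yaw 1.7757 F [-0.6   0.59 -2.75] M [-0.033 -0.035  0.005] w 0.266 tilt [ 1.3e-03 -3.0e-04 -1.0e+00]
tool shift mm now [1.3 0.3 7.3] turn -0.0 shift after turn [1.3 0.3 7.3]
```

View pics/scene5.png

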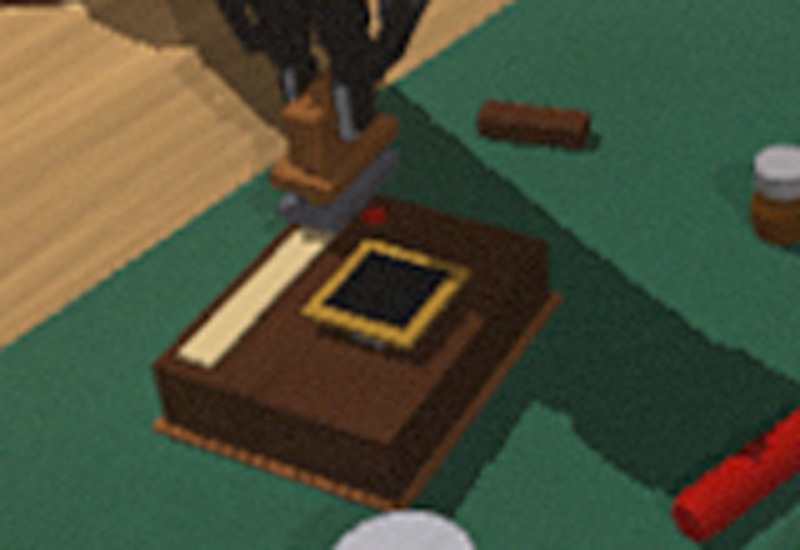

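The sole hangs just over the strip's red-dot end at full-frame pixel (205,200), in line with it. I'll ease down.

>>> servo_tool --pt "0 0 3 0" --pt "0 0 2 0" --pt "0 0 1 0" --pt "0 0 0 0" --pt "0 0 0 0"

```text
time_s: 9.2
tcp_pos: [0.4618, -0.1634, 0.2699]
tcp_rot: [-0.0, 0.631, 0.776, -0.0]
wrist_force: [-1.6, -1.0, 0.7]
width: 0.266
```

>>> servo_tool --pt "0 0 1 0" --pt "0 0 1 0" --pt "0 0 0 0" --pt "0 0 0 0"

```text
time_s: 9.7
tcp_pos: [0.4618, -0.1634, 0.2678]
tcp_rot: [-0.0, 0.631, 0.776, -0.0]
wrist_force: [-2.5, -0.8, 3.8]
width: 0.267
```

>>> servo_tool --pt "-3 0 0 0" --pt "-5 0 0 0" --pt "-5 0 0 0" --pt "-5 0 0 0" --pt "-5 0 0 0" --pt "-5 0 0 0" --pt "-5 0 0 0"

```text
time_s: 10.58
tcp_pos: [0.4686, -0.1961, 0.2677]
tcp_rot: [-0.0, 0.631, 0.776, 0.0]
wrist_force: [-0.6, 2.6, 3.0]
width: 0.268
```

```bash
python3 - <<'E'
from h import *
delta(.4755+.0134,-.2267-.0646,.268,1.776)
E
```

```text
t 10.575 tcp [ 0.4686 -0.1961  0.2677] yaw 1.7757 F [-0.6   2.62  2.98] M [0.726 0.036 0.003] w 0.268 tilt [-0.e+00  1.e-04 -1.e+00]
tool shift mm now [-97.4   0.5  -0.3] turn -0.0 shift after turn [-97.4   0.4  -0.3]
```

>>> servo_tool --pt "-5 0 0.1 0" --pt "-5 0 0.1 0" --pt "-5 0 0.1 0" --pt "-5 0 0 0" --pt "-5 0 0 0" --pt "-5 0 0 0" --pt "-5 0 0 0" --pt "-5 0 0 0"

```text
time_s: 11.58
tcp_pos: [0.4768, -0.2352, 0.2674]
tcp_rot: [-0.0, 0.631, 0.776, 0.0]
wrist_force: [0.7, 3.6, 3.3]
width: 0.266
```

>>> servo_tool --pt "-5 0 0 0" --pt "-5 0 0 0" --pt "-5 0 0 0" --pt "-5 0 0 0" --pt "-5 0 0 0" --pt "-5 0 0 0"

```text
time_s: 12.32
tcp_pos: [0.4829, -0.2646, 0.2674]
tcp_rot: [-0.0, 0.631, 0.776, 0.0]
wrist_force: [-0.5, 3.3, 4.1]
width: 0.271
```

```bash
python3 - <<'E'
from h import *
delta(.4755+.0134,-.2267-.0646,.268,1.776)
E
```

```text
t 12.325 tcp [ 0.4829 -0.2646  0.2674] yaw 1.7759 F [-0.54  3.26  4.1 ] M [0.836 0.031 0.048] w 0.271 tilt [-1.e-04  1.e-04 -1.e+00]
tool shift mm now [-27.4   0.4  -0.6] turn -0.0 shift after turn [-27.4   0.4  -0.6]
```

>>> servo_tool --pt "-5 0 0 0" --pt "-5 0 0 0" --pt "-5 0 0 0" --pt "-5 0 0 0" --pt "-5 0 0 0" --pt "-3 0 0 0" --pt "0 0 0 0"

```text
time_s: 13.2
tcp_pos: [0.4886, -0.2923, 0.2675]
tcp_rot: [0.0, 0.631, 0.776, -0.0]
wrist_force: [-0.6, 1.0, 3.1]
width: 0.27
```

>>> servo_tool --pt "0 0 -3 0" --pt "0 0 -10 0" --pt "0 0 -25 0" --pt "0 0 -25 0" --pt "0 0 0 0" --pt "0 0 0 0"

```text
time_s: 13.95
tcp_pos: [0.4877, -0.292, 0.3293]
tcp_rot: [-0.001, 0.631, 0.776, -0.001]
wrist_force: [0.4, -1.1, -2.6]
width: 0.276
```

```bash
python3 - <<'E'
from h import *
delta(.544,-.2123,.29,1.776)
p,d=capture("scene"); np.savez("scene6.npz",p=p,d=d)
cv2.imwrite("pics/s6.png",cv2.resize(p[150:270,140:300,::-1],None,fx=4,fy=4,interpolation=cv2.INTER_CUBIC))
E
```

```text
t 13.95 tcp [ 0.4877 -0.292   0.3293] yaw 1.7753 F [ 0.36 -1.14 -2.63] M [ 0.017 -0.012 -0.03 ] w 0.276 tilt [-2.5e-03  4.0e-04 -1.0e+00]
tool shift mm now [66.6 71.4 39.2] turn -0.001 shift after turn [66.5 71.4 39.2]
```

View pics/s6.png

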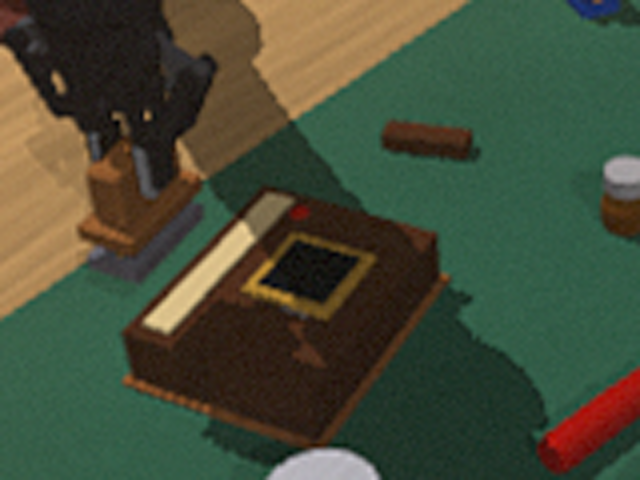

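The rub stayed in contact along the whole strip. The picture shows the block lifted past the plain end at full-frame pixel (175,210), with the cover still raised. I'll move over the cover.

>>> servo_tool --pt "22 24 0 0" --pt "22 24 0 0" --pt "22.5 23.4 0 0" --pt "0 0 0 0" --pt "0 0 15 0" --pt "0 0 15 0" --pt "0 0 8 0" --pt "0 0 0 0" --pt "0 0 0 0"

```text
time_s: 15.12
tcp_pos: [0.5451, -0.2122, 0.2927]
tcp_rot: [0.0, 0.631, 0.776, 0.0]
wrist_force: [-0.2, 0.0, -0.9]
width: 0.268
```

```bash
python3 - <<'E'
from h import *
delta(.544,-.2123,.282,1.776)
p,d=capture("scene"); np.savez("scene7.npz",p=p,d=d)
cv2.imwrite("pics/s7.png",cv2.resize(p[170:270,150:290,::-1],None,fx=5,fy=5,interpolation=cv2.INTER_CUBIC))
E
```

```text
t 15.125 tcp [ 0.5451 -0.2122  0.2927] yaw 1.7755 F [-0.2   0.03 -0.94] M [ 0.01  -0.022 -0.002] w 0.268 tilt [ 9.e-04 -0.e+00 -1.e+00]
tool shift mm now [ 0.1 -1.1 10.7] turn -0.0 shift after turn [ 0.1 -1.1 10.7]
```

View pics/s7.png

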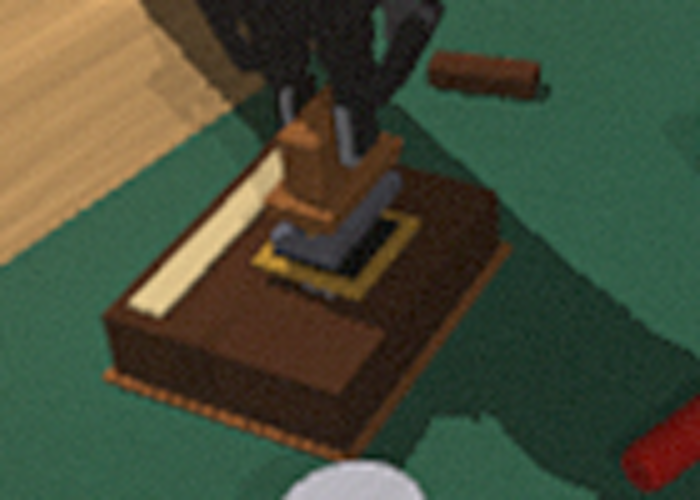

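The sole sits over the middle of the cover at full-frame pixel (217,217), parallel to its edges. I'll press down in small steps.

>>> servo_tool --pt "0 -0.8 4 0" --pt "0 0 3 0" --pt "0 0 2 0" --pt "0 0 1 0" --pt "0 0 1 0" --pt "0 0 1 0" --pt "0 0 0 0"

```text
time_s: 16.05
tcp_pos: [0.5443, -0.2121, 0.2809]
tcp_rot: [0.0, 0.631, 0.776, 0.0]
wrist_force: [-0.0, 0.5, 1.3]
width: 0.266
```

>>> servo_tool --pt "0 0 1 0" --pt "0 0 1 0" --pt "0 0 1 0" --pt "0 0 0 0"

```text
time_s: 16.55
tcp_pos: [0.5443, -0.2122, 0.2778]
tcp_rot: [0.0, 0.631, 0.776, 0.0]
wrist_force: [-1.2, 0.3, 4.2]
width: 0.27
```

>>> servo_tool --pt "0 0 1 0" --pt "0 0 1 0" --pt "0 0 0 0" --pt "0 0 0 0"

```text
time_s: 17.05
tcp_pos: [0.5443, -0.2122, 0.2761]
tcp_rot: [0.0, 0.631, 0.776, 0.0]
wrist_force: [-1.5, 0.9, 8.2]
width: 0.266
```

>>> servo_tool --pt "0 0 1 0" --pt "0 0 0 0" --pt "0 0 0 0"

```text
time_s: 17.42
tcp_pos: [0.5444, -0.2122, 0.2753]
tcp_rot: [0.001, 0.631, 0.776, 0.0]
wrist_force: [-2.7, 0.4, 6.7]
width: 0.267
```

>>> servo_tool --pt "0 0 1 0" --pt "0 0 0 0" --pt "0 0 0 0"

```text
time_s: 17.8
tcp_pos: [0.5442, -0.2123, 0.273]
tcp_rot: [0.0, 0.631, 0.776, 0.0]
wrist_force: [-0.6, 0.9, 0.7]
width: 0.263
```

>>> servo_tool --pt "0 0 1 0" --pt "0 0 0 0" --pt "0 0 0 0"

```text
time_s: 18.18
tcp_pos: [0.5443, -0.2122, 0.2725]
tcp_rot: [0.0, 0.631, 0.776, 0.0]
wrist_force: [-0.3, 0.5, 2.4]
width: 0.262
```

The force fell from about 9.5 N to 3 N at the height of a flush plate, so the cover has snapped. Next I'll press firmly, short of the sole's hard stop.

>>> servo_tool --pt "0 0 1 0" --pt "0 0 1 0" --pt "0 0 1 0" --pt "0 0 1 0" --pt "0 0 0 0" --pt "0 0 0 0"

```text
time_s: 18.92
tcp_pos: [0.5442, -0.2122, 0.2689]
tcp_rot: [0.0, 0.631, 0.776, 0.0]
wrist_force: [-0.2, 0.6, 6.0]
width: 0.271
```

>>> servo_tool --pt "0 0 1 0" --pt "0 0 1 0" --pt "0 0 0.5 0" --pt "0 0 0 0" --pt "0 0 0 0"

```text
time_s: 19.55
tcp_pos: [0.5442, -0.2121, 0.2669]
tcp_rot: [0.0, 0.631, 0.776, -0.0]
wrist_force: [-2.3, -0.3, 8.7]
width: 0.27
```

```bash
python3 - <<'E'
from h import *
delta(.544,-.2123,.282,1.776)
for n in("scene","top"):
    p,d=capture(n); np.savez(n+"8.npz",p=p,d=d)
    if n=="scene": cv2.imwrite("pics/s8.png",cv2.resize(p[170:270,150:290,::-1],None,fx=5,fy=5,interpolation=cv2.INTER_CUBIC))
E
```

```text
t 19.55 tcp [ 0.5442 -0.2121  0.2669] yaw 1.7758 F [-2.32 -0.3   8.67] M [0.18  0.264 0.004] w 0.27 tilt [ 5.e-04 -6.e-04 -1.e+00]
tool shift mm now [ -0.1  -0.2 -15.1] turn -0.0 shift after turn [ -0.1  -0.2 -15.1]
```

View pics/s8.png

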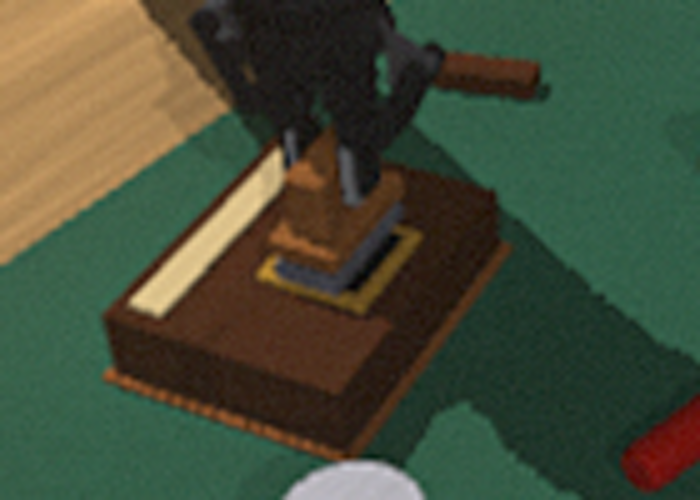

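>>> servo_tool --pt "0 0 1 0" --pt "0 0 0.7 0" --pt "0 0 0 0" --pt "0 0 0 0" --pt "0 0 0 0" --pt "0 0 0 0"

```text
time_s: 20.4
tcp_pos: [0.5442, -0.2121, 0.2655]
tcp_rot: [0.0, 0.631, 0.776, -0.0]
wrist_force: [-2.5, 0.0, 10.3]
width: 0.27
```

```bash
python3 - <<'E'
from h import *
delta(.544,-.2123,.282,1.776)
a=np.load("scene0.npz")['p'];b,d=capture("scene")
im=np.hstack([a[100:384,150:500],b[100:384,150:500]])[:,:,::-1]
cv2.imwrite("pics/cmp.png",im)
delta(.544,-.2123,.282,1.776)
E
```

```text
t 20.4 tcp [ 0.5442 -0.2121  0.2655] yaw 1.7757 F [-2.46  0.05 10.3 ] M [0.191 0.385 0.006] w 0.27 tilt [ 6.e-04 -7.e-04 -1.e+00]
tool shift mm now [ -0.2  -0.2 -16.5] turn -0.0 shift after turn [ -0.2  -0.2 -16.5]
t 20.45 tcp [ 0.5442 -0.2121  0.2655] yaw 1.7757 F [-2.33  0.46  9.91] M [0.179 0.379 0.028] w 0.266 tilt [ 6.e-04 -7.e-04 -1.e+00]
tool shift mm now [ -0.1  -0.2 -16.5] turn -0.0 shift after turn [ -0.1  -0.2 -16.5]
```

View pics/cmp.png

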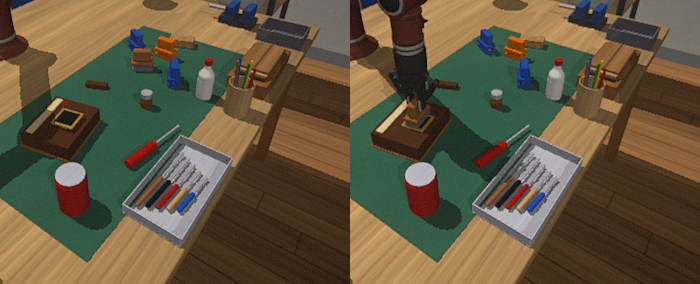

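The cover is flush, about 12.7 N is pressing on it, and nothing else has moved. I'm handing in.

```bash
python3 -c "
from bench import *
print(sign_off())"
```

```text
the job is handed in; nothing more can be done
None
```

I rubbed the inlay strip, snapped the brass cover flush, and handed the job in at about 20.5 s of the 54 s allowed. The arm is still gripping the block and pressing it on the cover.

- **Rub:** One continuous pass from the red-dot end to the plain end at about 5.5–6.5 N. The block's centre went from about 64 mm before the strip's middle to 67 mm past it. The 70 mm sole therefore overhung both ends of the 150 mm strip.
- **Cover:** Pressing straight down, the force rose to about 10 N, then dropped suddenly to about 3 N. After that, the height where the felt met the cover matched a flush plate to within about 1 mm.
- **Final hold:** The last reading showed about 12.7 N of pressure, with the sole pushed in roughly 8 mm of its 12 mm. The jaw opening still matched the handle's thickness, and the tool was vertical to about 0.001 rad.
- **Last picture:** It showed the cover flat on the case, the felt on the cover only, and the other visible objects where they began.

- **Disagreements:** The two cameras differed by about 2 mm on the case's position, so I used values in between. My image fit of the block in the gripper failed because of the wood background, so I judged by eye that it was centred. The arm was about 4–5 mm off the measured block position when it gripped, so the jaws may have shifted the block slightly as they closed.

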